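# Hang the turner to drip from the swivel hook

## Robot

A 6-joint arm with a two-finger parallel gripper is mounted at the origin on a cart in front of the work surface, level with it; the furniture and walls round the work are solid. World frame = base frame: x ahead of the robot, y to its left, z up, the work surface at z = 0. Lengths are in m, angles in rad, forces in N, time in s.
With the tool pointing down it reaches from about 0.3 to 0.875 m from the base axis. Payload 4.2 kg.
Tool frame: the origin (TCP) lies midway between the tips of the shut fingers; the grasp point (between the pads) lies 19 mm behind it; z points along the fingers, y is the line along which they close (so a half turn about z gives the same grasp; the last joint's range is limited). The gripper opens to 85 mm and grips with 20 to 120 N. Pads are 22 mm wide; open, the fingers measure 114 mm over their backs; the gripper's body (76 mm by 85 mm) begins 54 mm behind the grasp point. The pads swing forward as they close: fully open they stand 13 mm farther back than shut.
Start: joints at [1.145, 0.32, 1.565, -0, 1.257, -0.02], TCP at [0.227, 0.528, 0.231] pointing down, gripper open.
Joint ranges: [-3.11, 3.11], [-0.84, 2.01], [0.21, 2.61], [-1.34, 4.49], [0.05, 2.63], [-2.56, 2.56]. Speed limits (rad/s): [2.57, 2.57, 3.14, 3.14, 3.14, 3.14].

## Interface

Orientations are given as a unit quaternion [w, x, y, z].
In Python, from workcell import env gives the robot as it stands. Calls block until the motion is done:
- env.move_to(position, orientation): joint-space move of the TCP to a pose.
- env.move_linear(position, attitude=None, v=0.15, threshold=None): straight line of the TCP; attitude=None keeps the orientation; v is the mean speed in m/s. With threshold (N) it stops when the force on the tool has changed by that much, and returns True; else False.
- env.move_j(angles): joint-space move.
- env.release() and env.close_gripper(effort=None): open the fingers fully, or close them until they stop; effort is the grip in N (None keeps the last).
- env.hold(seconds).
- env.inverse_kinematics(position, orientation): joint angles nearest the present ones, or None.
- env.state(): the state.
- env.capture(name): name is "scene" or "side" or "wrist"; returns (picture, depth): 420x560x3 uint8, red, green, blue; 420x560 float32, m along the optical axis (not along the pixel's ray), 0 where there is no reading.
- env.camera_info(name): a dict with "intrinsics" (3x3 intrinsics, pixels), "k1" (the pictures are not rectified: a ray, as slopes to the right and down, at radius r is drawn at 1 + k1 r^2 times it, then the intrinsics apply), "R" (3x3) and "t" (3): a world point X has camera coordinates R X + t. Camera axes: x right, y down, z forward; pixel columns grow to the right and rows downward; lengths in m; the calibration is good to about 2 mm. A picture is of the moment at which its call begins: read the wrist's pose just before it. camera_info takes no time and is no camera call; for the wrist camera it gives the pose at the moment of the call.
A pose or a line that the arm cannot do raises env.MotionError and nothing moves.
- env.job_done(): hands the job in; it is judged then, once.
Trained networks look in the newest picture that a camera, given by its name, has taken for a name from the list of things; names that differ only in an ending like _2 or _b are one class to them, and where a whole thing is asked for, a point or a joint stands for the part that bears it (a point fixed in the world has none). Each returns a list of dicts, best first, with "p" (0 to 1); they miss things now and then, are a little off and sometimes report something else, mostly with a low value. They report only what shows in the picture. A call takes as long as a camera call. They do not tell look-alikes from the thing itself.
- env.search_frame(target, camera): "box" ([left, top, right, bottom] in pixels, round what is visible of it).
The state is a dict: "time": time; "qpos": joint angles; "dq": joint speeds; "joint_torque": joint torques, N m; "tcp_pos": TCP position; "eef_rot": TCP orientation; "force": force on the tool from outside, world axes, zero at the start; "wrist_torque": the same for the moment, N m; "gripper_width": finger opening in m; "grasp_force": force on a finger pad.
Only numpy, scipy, OpenCV 4.12 (cv2) and the standard library are available. Lean on these libraries where they do the work, as an engineer would, in place of code of your own. Each camera call takes 0.05 s, during which the arm holds its last target. There are 200 camera calls.

## Task

Swing the utensil stand's arm round so that its hook is over the middle of the round drip dish, and turn the swivel hook so that its open end faces the front edge of the worktop. Then hang the slotted turner by the eye of its handle in the bend of the hook, easing it on without force, so that it hangs freely with its blade over the dish, and let go. Leave the dish and the things standing around where they are.

Things in the scene. Friction and masses are not known exactly. Their poses are not given: they have to be found in the camera images.
- post (a point): Point on the axis of the utensil stand's upright post, 290 mm above the worktop, level with the swing arm. The stand is fixed: dark round foot of 104 mm diameter, post of 19 mm diameter, top at 318 mm. Its axes are those of the world (x away from the robot to the wall, so -x is the way to the front edge of the worktop; y to the left; z up).
- swing_arm (a joint): Angle (rad) of the level steel arm (13 mm tube, 290 mm up) about the post. At 0 it points to the front edge (-x); positive is anticlockwise from above, its end then lying to the right (-y). End boss: 27 mm wide, 130 mm from the post's axis, top 301 mm up. Stiff (0.4 N m, about 3 N at the end), stays where left, range -1.5 to 1.5. Parked on the right at the start.
- swivel_hook: The steel swivel hook, turning on the upright pin through the arm's end; origin on the pin's axis at the arm's height, 290 mm up. It faces (opens) along its own -x: it faces the front edge when its x is the world's x. 0.06 N m of friction, stays where left; it turns 3.1 rad to either side of facing straight out along the arm. At the start it is folded back beneath the arm.
- thumb_wing (a point): Centre of the flat dark thumb wing on top of the swivel pin, 335 mm up on the pin's axis, rigidly one with the hook: turning it turns the hook. 34 mm long (its x), 10 thick (its y: pinch across this), 28 high. Its -x axis is where the hook's open end faces. Moved along a circle of 130 mm radius about the post it swings the arm.
- hook_bend (a point): Lowest point of the hook's bend (centre line of the 5 mm round steel wire), 221 mm up, 24 mm from the pin's axis in the direction the hook faces. Axes as the thumb wing: the hook faces its own -x. From the bend the open prong runs out along -x and rises at 12 degrees.
- hook_tip (a point): Centre of the ball of 10 mm diameter at the end of the prong, 38 mm further out from the bend and 8 mm higher.
- drip_dish: Loose round steel dish, 140 mm in diameter, 18 mm high, 0.5 kg, on the worktop; origin at the centre of its underside. It stands where the hook's bend can be brought to within about 20 mm of above its centre.
- turner: The slotted turner, a small steel kitchen turner with black handle, about 0.1 kg, lying on its flat blade; origin at the middle of the blade's rear edge, underside, where the neck begins. x from blade to eye, level while the blade lies flat; y across; z up, square to the blade. At the start the eye points away from the robot.
- turner_grip (a point): Middle of the turner's black handle, 37 mm up, 54 mm ahead of the turner's origin along x. Handle 74 mm long, 16 wide (its y), 12 thick, rising 20 degrees to the eye. Axes of all turner points as the turner's.
- turner_eye (a point): Centre of the round moulded eye at the handle's end: 52 mm from the grip point along the handle (49 mm along x, 18 mm along z). A black plastic collar, 29 mm outside, hole 20 mm wide and 15 mm deep. The hole is square to the handle: its axis leans 20 degrees from the turner's z toward -x. It passes over the 10 mm ball only if its axis is within about 25 degrees of the prong's, without forcing.
- turner_blade (a point): Centre of the turner's slotted blade, 62 x 70 mm, 3 mm thick; it lies 85 mm behind the grip point along x and 35 mm below it. The blade's far edge is 31 mm further; hanging, the turner reaches about 180 mm below the bend.
- bell: White dome desk bell with dark base, 83 mm in diameter, 58 mm high, loose; origin under its centre. A bystander.
- sauce_cup_a: Small dark sauce cup, 51 mm in diameter, 29 mm high, loose, empty; origin under its centre. A bystander.
- sauce_cup_b: Another such sauce cup. A bystander.
- sachet: Small white sachet, 56 x 34 x 16 mm, loose; origin under its centre. A bystander.
- keys: Bunch of keys, 84 x 118 x 8 mm, loose; origin under its centre. A bystander.
- sauce_bottle: Red sauce bottle with white cap, 60 mm in diameter, 187 mm high, loose; origin under its centre. A bystander.
There are look-alikes about, which are no part of the job. There is more than one size of the drip_dish; the job needs the middle-sized.

How it is judged:
By the outcome, as a careful person would: the job done as asked, in the order asked, and still so for the second after the job is handed in, with the robot touching nothing.
It also fails if it takes over 61 s, if anything falls off the work surface, if the arm or the gripper's body presses on something with over 40 N, if the wrist force passes 120 N, or if a joint passes its speed limit or range.

## Working session

There is one attempt and no reset: what is moved stays moved. The work goes in short steps, each a Python script; the robot and the scene stay as the last script left them, time stands still between calls to the robot, and variables do not carry over. Pictures are saved under pics/ and viewed, at most 10 in all, crops included, and the job is handed in when it is done.

```bash
ls; mkdir -p pics; cat > h.py <<'E'
import numpy as np, cv2
from workcell import env
from scipy.spatial.transform import Rotation as R
def q(Rm): 
    a=R.from_matrix(Rm).as_quat(); return [a[3],a[0],a[1],a[2]]
def ray(ci,u,v):
    K=np.array(ci["intrinsics"]);k=ci["k1"]
    d=np.array([(u-K[0,2])/K[0,0],(v-K[1,2])/K[1,1]]);s=d.copy()
    for _ in range(20): s=d/(1+k*(s@s))
    Rm=np.array(ci["R"]);t=np.array(ci["t"]).ravel()
    return -Rm.T@t, Rm.T@np.array([s[0],s[1],1.])
def atz(ci,u,v,z):
    o,d=ray(ci,u,v); return o+d*(z-o[2])/d[2]
def atd(ci,u,v,dep):
    o,d=ray(ci,u,v); return o+d*dep
def proj(ci,X):
    K=np.array(ci["intrinsics"]);c=np.array(ci["R"])@np.array(X)+np.array(ci["t"]).ravel()
    s=c[:2]/c[2];s=s*(1+ci["k1"]*(s@s));return K[0,0]*s[0]+K[0,2],K[1,1]*s[1]+K[1,2]
def cloud(ci,dep):
    K=np.array(ci["intrinsics"]);v,u=np.mgrid[0:420,0:560]
    d=np.stack([(u-K[0,2])/K[0,0],(v-K[1,2])/K[1,1]],-1);s=d.copy()
    for _ in range(20): s=d/(1+ci["k1"]*(s**2).sum(-1,keepdims=True))
    P=np.concatenate([s*dep[...,None],dep[...,None]],-1)
    return (P-np.array(ci["t"]).ravel())@np.array(ci["R"])
def save(n,im): cv2.imwrite("pics/"+n+".png",cv2.cvtColor(im,cv2.COLOR_RGB2BGR))
E
python3 - <<'E'
from h import *
for c in ["scene","side"]:
    im,d=env.capture(c); ci=env.camera_info(c); np.savez("pics/%s0.npz"%c,im=im,d=d)
    save(c+"0",cv2.resize(im,(800,600)))
    print(c,{k:np.round(np.array(v),3).tolist() for k,v in ci.items()})
    for t in ["post","swing_arm","thumb_wing","drip_dish","turner","turner_eye","turner_blade","turner_grip","hook_tip"]:
        try:
            r=env.search_frame(t,c)
        except Exception as e: print(t,e); continue
        print(t,[(np.round(x["box"]).tolist(),round(x["p"],2)) for x in r])
print(env.state())
E
```

```text
pics
scene {'intrinsics': [[394.137, 0.0, 277.493], [0.0, 394.137, 213.101], [0.0, 0.0, 1.0]], 'k1': -0.112, 'R': [[0.531, -0.847, 0.024], [-0.366, -0.254, -0.896], [0.765, 0.467, -0.444]], 't': [-0.253, 0.415, 0.959]}
post [([298.0, 166.0, 343.0, 255.0], 0.64), ([330.0, 176.0, 349.0, 211.0], 0.63)]
swing_arm [([314.0, 177.0, 344.0, 196.0], 0.88), ([196.0, 231.0, 226.0, 269.0], 0.58), ([380.0, 276.0, 388.0, 290.0], 0.36)]
thumb_wing [([321.0, 178.0, 343.0, 210.0], 0.49), ([254.0, 278.0, 277.0, 299.0], 0.16)]
drip_dish [([264.0, 243.0, 302.0, 266.0], 0.69), ([298.0, 258.0, 350.0, 295.0], 0.6), ([157.0, 244.0, 183.0, 255.0], 0.6)]
turner [([192.0, 232.0, 224.0, 272.0], 0.85)]
turner_eye [([199.0, 232.0, 224.0, 269.0], 0.57)]
turner_blade [([196.0, 233.0, 223.0, 268.0], 0.72)]
turner_grip [([196.0, 231.0, 225.0, 269.0], 0.71)]
hook_tip [([316.0, 176.0, 345.0, 211.0], 0.42)]
side {'intrinsics': [[476.4, 0.0, 292.461], [0.0, 476.4, 213.138], [0.0, 0.0, 1.0]], 'k1': -0.073, 'R': [[0.518, -0.855, 0.023], [-0.382, -0.256, -0.888], [0.765, 0.451, -0.459]], 't': [-0.256, 0.431, 0.928]}
post [(
[... 613 characters left out ...]
, 0.7)]
{'time': 1.0, 'qpos': array([ 1.14497988e+00,  3.19573937e-01,  1.56451186e+00, -7.73909503e-06,
        1.25738761e+00, -1.99865919e-02]), 'dq': array([-0.00164538, -0.00164168, -0.00128544,  0.00038542,  0.00134921,
        0.00029734]), 'joint_torque': array([-2.06201694e-03, -4.15409553e+01, -2.34425354e+01,  1.06608907e-04,
        1.11247739e-04,  2.83224460e-05]), 'tcp_pos': array([0.22699784, 0.52830737, 0.23134831]), 'eef_rot': array([1.67702151e-05, 2.01524135e-01, 9.79483547e-01, 5.73336660e-05]), 'force': array([ 0.26021361,  0.23810294, -0.22681705]), 'wrist_torque': array([ 0.06149348,  0.01285341, -0.00079267]), 'grasp_force': 0.0, 'gripper_width': 0.08542908782345987}
```

```bash
python3 - <<'E'
from h import *
im=np.load("pics/side0.npz")["im"]
save("side0c",cv2.resize(im[130:345,110:450],(800,506),interpolation=cv2.INTER_CUBIC))
for c in ["side","scene"]:
    ci=env.camera_info(c)
    print(c,"cam",-np.array(ci["R"]).T@np.array(ci["t"]))
ci=env.camera_info("side")
d=np.load("pics/side0.npz")["d"]; P=cloud(ci,d)
for b in ([272,253,322,278],[138,254,173,269],[315,275,382,316]):
    x=P[b[1]:b[3],b[0]:b[2]].reshape(-1,3); m=(x[:,2]>.01)&(x[:,2]<.025); x=x[m]
    print(b,m.sum(),np.percentile(x,[2,50,98],axis=0).round(3).tolist(), atz(ci,(b[0]+b[2])/2,(b[1]+b[3])/2,.01).round(3), (atz(ci,b[2],(b[1]+b[3])/2,.009)-atz(ci,b[0],(b[1]+b[3])/2,.009)).round(3))
E
```

```text
side cam [-0.41297689 -0.5272246   0.81459901]
scene cam [-0.4476674  -0.55621797  0.80411714]
[272, 253, 322, 278] 412 [[0.562, 0.007, 0.01], [0.65, 0.089, 0.014], [0.693, 0.137, 0.019]] [0.64  0.073 0.01 ] [ 0.083 -0.127  0.   ]
[138, 254, 173, 269] 111 [[0.376, 0.404, 0.01], [0.422, 0.454, 0.012], [0.467, 0.501, 0.017]] [0.42  0.446 0.01 ] [ 0.059 -0.089  0.   ]
[315, 275, 382, 316] 1348 [[0.502, -0.206, 0.01], [0.602, -0.119, 0.017], [0.665, -0.041, 0.025]] [ 0.59  -0.123  0.01 ] [ 0.101 -0.158  0.   ]
```

View pics/side0.png

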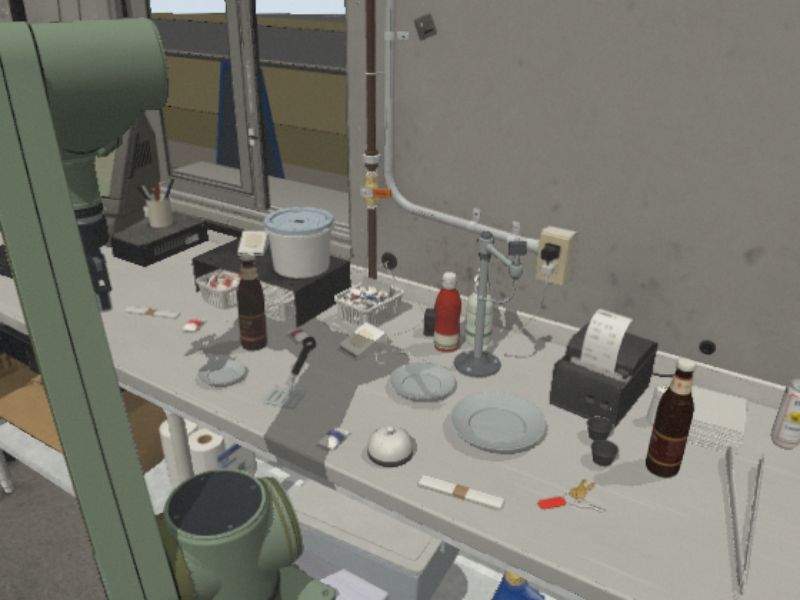

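View pics/side0c.png

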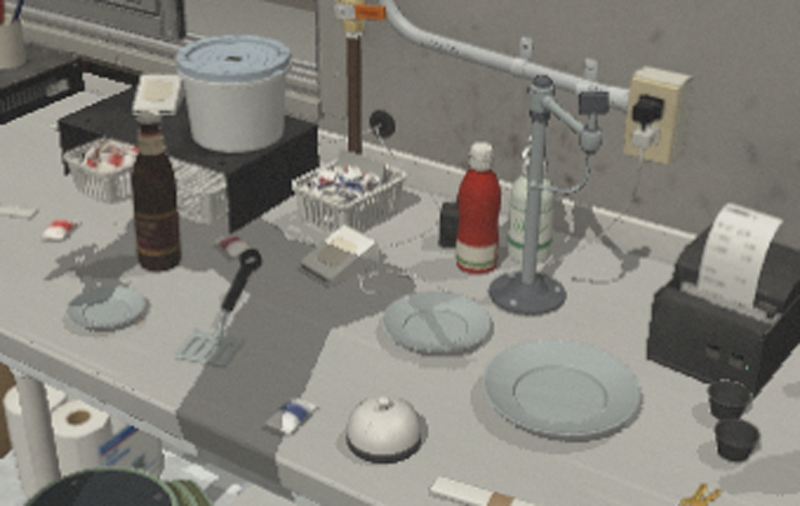

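The overview (side camera pixels) shows three dishes: small (156,262), middle (297,265) and large (348,296). The middle one, about 140 mm, is the one to use. The turner is the only one, at (203,262) with its eye at about (215,240). The wing on the stand is at (361,173), and the arm points right and toward the wall. Next I'll measure from depth.

```bash
python3 - <<'E'
from h import *
from scipy.optimize import least_squares
def circ(x,r=None):
    f=(lambda p:np.hypot(x[:,0]-p[0],x[:,1]-p[1])-(r or p[2]))
    return least_squares(f,[*x.mean(0)[:2],.05],loss="soft_l1",f_scale=.002).x.round(4)
for c in ["side","scene"]:
    ci=env.camera_info(c); z=np.load("pics/%s0.npz"%c); d=z["d"]; im=z["im"].astype(int); P=cloud(ci,d)
    ok=d>0
    reg=lambda lo,hi: P[ok&np.all((P>lo)&(P<hi),-1)]
    # dish rim
    x=reg([.54,-.02,.004],[.74,.17,.03]); rim=x[x[:,2]>.0135]
    print(c,"dish n",len(x),len(rim),"fit",circ(rim),"mid-ext",((np.percentile(rim,1,0)+np.percentile(rim,99,0))/2).round(3))
    # post
    x=reg([.6,-.12,.08],[.85,.12,.27]); 
    print("post cand",len(x),np.median(x,0).round(3))
    x=x[np.hypot(*(x-np.median(x,0))[:,:2].T)<.03]; print("post fit",circ(x,.0095), np.median(x,0).round(3))
    f=reg([.6,-.12,.006],[.85,.12,.02])
    x=reg([.55,-.3,.27],[.95,.15,.36]); print("arm region",len(x)); 
    w=x[x[:,2]>.323]; print("wing",len(w),w.mean(0).round(3),w.min(0).round(3),w.max(0).round(3)); 
    # turner: dark / raised
    x=reg([.3,.2,.012],[.75,.42,.09]); 
    m=ok&np.all((P>[.3,.2,.012])&(P<[.75,.45,.09]),-1)
    v,u=np.nonzero(m); b=[180,205,230,290] 
    m2=m&(np.arange(560)[None]>180)&(np.arange(560)[None]<232)&(np.arange(420)[:,None]>225)&(np.arange(420)[:,None]<292)
    dk=m2&(im.sum(-1)<150); x=P[dk]; print("handle",len(x)); 
    s=x[np.argsort(x[:,2])]; print(s[::max(1,len(s)//12)].round(3).tolist())
E
```

```text
side dish n 921 251 fit [0.6241 0.071  0.0648] mid-ext [0.644 0.07  0.017]
post cand 953 [0.773 0.069 0.142]
post fit [0.7869 0.0929 0.05  ] [0.783 0.088 0.112]
arm region 598
wing 117 [ 0.684 -0.09   0.336] [ 0.675 -0.106  0.323] [ 0.699 -0.074  0.348]
handle 106
[[0.491, 0.295, 0.028], [0.489, 0.297, 0.032], [0.489, 0.301, 0.034], [0.501, 0.307, 0.036], [0.519, 0.31, 0.04], [0.531, 0.312, 0.044], [0.52, 0.307, 0.048], [0.537, 0.317, 0.05], [0.566, 0.308, 0.053], [0.561, 0.332, 0.054], [0.557, 0.309, 0.056], [0.548, 0.317, 0.058], [0.569, 0.31, 0.061], [0.571, 0.327, 0.066]]
scene dish n 486 94 fit [0.624  0.0685 0.0652] mid-ext [0.648 0.069 0.016]
post cand 632 [0.773 0.066 0.143]
post fit [0.7813 0.081  0.05  ] [0.785 0.086 0.11 ]
arm region 366
wing 70 [ 0.685 -0.093  0.336] [ 0.675 -0.108  0.323] [ 0.698 -0.078  0.347]
handle 73
[[0.495, 0.296, 0.028], [0.515, 0.303, 0.033], [0.529, 0.31, 0.037], [0.52, 0.302, 0.04], [0.527, 0.313, 0.042], [0.516, 0.308, 0.045], [0.561, 0.316, 0.047], [0.529, 0.314, 0.049], [0.552, 0.314, 0.052], [0.545, 0.318, 0.054], [0.558, 0.308, 0.055], [0.563, 0.307, 0.057], [0.567, 0.33, 0.061]]
```

```bash
cat >> h.py <<'E'
def down(yaw):  # tool z down, tool y axis at angle yaw (world xy)
    y=np.array([np.cos(yaw),np.sin(yaw),0]); z=np.array([0,0,-1.]); return q(np.stack([np.cross(y,z),y,z],1))
def qR(a): return R.from_quat([a[1],a[2],a[3],a[0]]).as_matrix()
E
python3 - <<'E'
from h import *
from scipy.optimize import least_squares
for c in ["side","scene"]:
    ci=env.camera_info(c); z=np.load("pics/%s0.npz"%c); d=z["d"]; P=cloud(ci,d); ok=d>0
    for zz in [(.19,.23),(.23,.27)]:
        x=P[ok&np.all((P>[.65,-.05,zz[0]])&(P<[.83,.075,zz[1]]),-1)]; print(c,zz,len(x),np.percentile(x,[5,50,95],0).round(3).tolist())
        m=np.median(x,0);x=x[np.hypot(*(x-m)[:,:2].T)<.015]
        cam=-np.array(ci["R"]).T@np.array(ci["t"]); v=(x.mean(0)-cam)[:2];v/=np.hypot(*v)
        print((x.mean(0)[:2]+v*.0095*.8).round(4))
ci=env.camera_info("wrist"); s=env.state(); T=qR(s["eef_rot"]); 
print("cam in tool",T.T@(-np.array(ci["R"]).T@ci["t"]-s["tcp_pos"]), "axes\n",(T.T@np.array(ci["R"]).T).round(3), ci["intrinsics"],ci["k1"])
for p in ([.62,-.0,.56],[.6,0.0,.5],[.58,-.05,.5],[.45,.28,.35],[.66,.05,.55]):
    for y in (0,1.57,-1.57,3.14):
        j=env.inverse_kinematics(p,down(y)); print(p,y,None if j is None else np.round(j,2))
E
```

```text
side (0.19, 0.23) 88 [[0.658, -0.043, 0.193], [0.76, 0.009, 0.213], [0.77, 0.018, 0.229]]
[0.7684 0.0134]
side (0.23, 0.27) 87 [[0.686, -0.025, 0.232], [0.759, 0.008, 0.251], [0.768, 0.019, 0.269]]
[0.7674 0.0127]
scene (0.19, 0.23) 57 [[0.654, -0.043, 0.193], [0.762, 0.007, 0.214], [0.766, 0.017, 0.228]]
[0.7689 0.0118]
scene (0.23, 0.27) 59 [[0.755, -0.001, 0.231], [0.761, 0.006, 0.251], [0.769, 0.017, 0.269]]
[0.7685 0.011 ]
cam in tool [ 0.07535422  0.00020187 -0.14327564] axes
 [[-0.001 -0.957 -0.291]
 [ 1.    -0.    -0.001]
 [ 0.001 -0.291  0.957]] [[310.47388756   0.         282.80649319]
 [  0.         310.47388756 213.28041348]
 [  0.           0.           1.        ]] -0.015436577384404439
[0.62, -0.0, 0.56] 0 [-0.02  0.45  0.55 -0.    2.14 -0.02]
[0.62, -0.0, 0.56] 1.57 [-0.02  0.45  0.55 -0.    2.14 -1.59]
[0.62, -0.0, 0.56] -1.57 [-0.02  0.45  0.55 -0.    2.14  1.55]
[0.62, -0.0, 0.56] 3.14 None
[0.6, 0.0, 0.5] 0 [-0.02  0.34  0.87 -0.    1.93 -0.02]
[0.6, 0.0, 0.5] 1.57 [-0.02  0.34  0.87 -0.    1.93 -1.59]
[0.6, 0.0, 0.5] -1.57 [-0.02  0.34  0.87 -0.    1.93  1.55]
[0.6, 0.0, 0.5] 3.14 None
[0.58, -0.05, 0.5] 0 [-0.11  0.31  0.92 -0.    1.91 -0.11]
[0.58, -0.05, 0.5] 1.57 [-0.11  0.31  0.92 -0.    1.91 -1.68]
[0.58, -0.05, 0.5] -1.57 [-0.11  0.31  0.92 -0.    1.91  1.46]
[0.58, -0.05, 0.5] 3.14 None
[0.45, 0.28, 0.35] 0 [ 0.53  0.2   1.44 -0.    1.51  0.53]
[0.45, 0.28, 0.35] 1.57 [ 0.53  0.2   1.44 -0.    1.51 -1.04]
[0.45, 0.28, 0.35] -1.57 [ 0.53  0.2   1.44 -0.    1.51  2.1 ]
[0.45, 0.28, 0.35] 3.14 None
[0.66, 0.05, 0.55] 0 [ 0.06  0.55  0.4  -0.    2.19  0.06]
[0.66, 0.05, 0.55] 1.57 [ 0.06  0.55  0.4  -0.    2.19 -1.51]
[0.66, 0.05, 0.55] -1.57 [ 0.06  0.55  0.4  -0.    2.19  1.63]
[0.66, 0.05, 0.55] 3.14 None
```

```bash
python3 - <<'E'
from h import *
s=env.state()
env.move_linear([.235,.5,.42],v=.4)
env.move_to([.56,.05,.52],down(np.pi/2))
ci=env.camera_info("wrist"); im,d=env.capture("wrist"); np.savez("pics/w1.npz",im=im,d=d,**{k:np.array(v) for k,v in ci.items()})
save("w1",cv2.resize(im,(800,600),interpolation=cv2.INTER_CUBIC))
print(env.state()["time"],env.state()["tcp_pos"])
for t in ["thumb_wing","drip_dish","turner","hook_tip","turner_eye","turner_blade"]:
    print(t,[(np.round(x["box"]).tolist(),round(x["p"],2)) for x in env.search_frame(t,"wrist")])
print([proj(ci,p) for p in ([.768,.0125,.318],[.685,-.091,.349],[.624,.07,.018],[.644,.07,.018])])
E
```

```text
3.7083 [0.5598761  0.05085132 0.51979726]
thumb_wing [([185.0, 235.0, 229.0, 269.0], 0.48)]
drip_dish [([155.0, 122.0, 243.0, 214.0], 0.87), ([260.0, 156.0, 327.0, 218.0], 0.76), ([466.0, 58.0, 513.0, 116.0], 0.64)]
turner [([381.0, 75.0, 432.0, 170.0], 0.97), ([185.0, 237.0, 229.0, 265.0], 0.61)]
hook_tip [([182.0, 237.0, 229.0, 266.0], 0.62)]
turner_eye [([382.0, 74.0, 432.0, 172.0], 0.95)]
turner_blade [([383.0, 77.0, 432.0, 170.0], 0.69), ([182.0, 226.0, 291.0, 350.0], 0.61), ([84.0, 168.0, 115.0, 191.0], 0.34)]
[(np.float64(253.78539179991844), np.float64(341.4233822649745)), (np.float64(160.2230589409429), np.float64(299.7201378319573)), (np.float64(291.80939528320545), np.float64(187.69119065149306)), (np.float64(291.72751442226246), np.float64(196.86884539238397))]
```

View pics/w1.png

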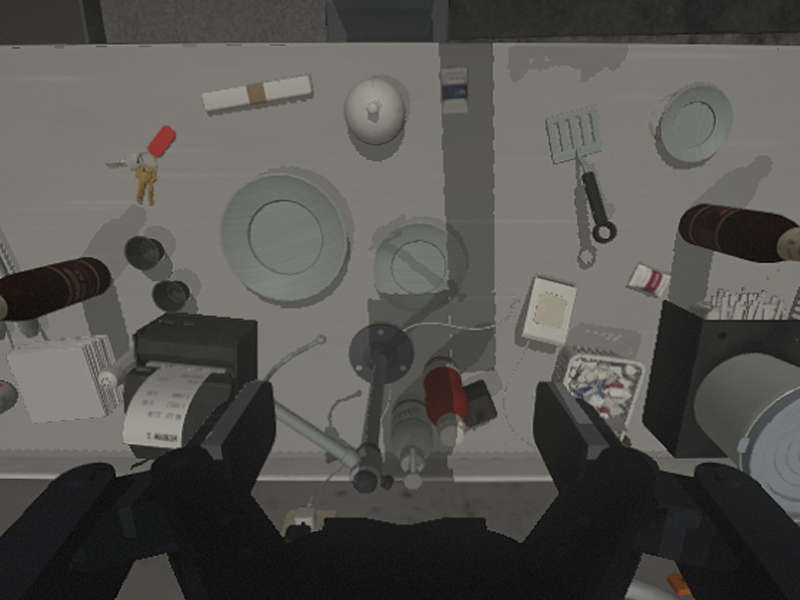

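The wrist view shows the turner with its eye at px (423,162) and its blade at about (402,95). The middle dish is at (293,187), which agrees with (0.624, 0.07). The hook's ball tip is at (225,238), and the wing is hidden by the left finger. Next come the facing direction and the turner pose.

```bash
python3 - <<'E'
from h import *
from scipy.optimize import least_squares
z=np.load("pics/w1.npz"); ci={k:z[k] for k in ["R","t","intrinsics","k1"]}; ci["k1"]=float(ci["k1"]); d=z["d"]; im=z["im"].astype(int); P=cloud(ci,d)
tip=atz(ci,225,238,.229); pin=np.array([.685,-.091]); print("tip",tip,"depth pt",P[238,225],"dir",tip[:2]-pin,np.hypot(*(tip[:2]-pin)))
x=P[(d>0)&np.all((P>[.54,-.02,.0135])&(P<[.74,.17,.03]),-1)]; x=x[np.hypot(x[:,0]-.624,x[:,1]-.07)<.085]
f=lambda p:np.hypot(x[:,0]-p[0],x[:,1]-p[1])-p[2]
print("dish rim",least_squares(f,[.62,.07,.07],loss="soft_l1",f_scale=.002).x, np.percentile(x,[1,99],0))
print("eye",atz(ci,422.8,161.7,.055+.0075))
m=(d>0)&(P[...,2]>.012)&(P[...,2]<.09); b=[375,100,435,175]; mm=np.zeros_like(m); mm[b[1]:b[3],b[0]:b[2]]=1
h=P[m&mm&(im.sum(-1)<110)]; print(len(h)); u,s,vt=np.linalg.svd(h-h.mean(0)); print("handle mean",h.mean(0),"dir",vt[0], "z range",h[:,2].min(),h[:,2].max())
pr=(h-h.mean(0))@vt[0]; print(pr.min(),pr.max())
# post fit + arm points in wrist image
for zz in ((.1,.15),(.15,.2),(.2,.25),(.25,.28)):
    x=P[(d>0)&np.all((P>[.73,-.03,zz[0]])&(P<[.8,.04,zz[1]]),-1)]; print(zz,len(x),np.median(x,0).round(4) if len(x) else "")
a=P[(d>0)&np.all((P>[.66,-.11,.27])&(P<[.8,.03,.31]),-1)]; print(len(a),np.polyfit(a[:,1],a[:,0],1) if len(a) else "")
# blade corners from the view: bounds
for uv in ((545,117),(598,107),(605,152),(556,164)): print("blade",atz(ci,uv[0]/1.4286,uv[1]/1.4286,.003))
E
```

```text
tip [ 0.6553578  -0.03554991  0.229     ] depth pt [ 0.65321518 -0.0344593   0.23445323] dir [-0.0296422   0.05545009] 0.06287585156101275
dish rim [0.62502127 0.07163426 0.06344908] [[0.55751547 0.00464586 0.01355812]
 [0.69176612 0.13850822 0.02065567]]
eye [0.56293761 0.3211849  0.0625    ]
35
handle mean [0.54274112 0.31325635 0.04635451] dir [0.88850866 0.34216989 0.30573212] z range 0.029214213982803855 0.061083665626036475
-0.05606918702921254 0.03440059443924324
(0.1, 0.15) 119 [0.7594 0.0142 0.126 ]
(0.15, 0.2) 149 [0.7595 0.0141 0.177 ]
(0.2, 0.25) 195 [0.7593 0.014  0.2254]
(0.25, 0.28) 123 [0.7581 0.0147 0.2676]
1085 [0.6730826  0.74858633]
blade [0.41378372 0.24584997 0.003     ]
blade [0.40059987 0.31792385 0.003     ]
blade [0.45939887 0.33507057 0.003     ]
blade [0.47591212 0.26708654 0.003     ]
```

The hook tip to pin distance is 62.9 mm against 62 mm given, so the facing angle is about -1.05 rad and the arm angle about 0.9. I'll go over the wing and look closely.

```bash
python3 - <<'E'
from h import *
print(env.inverse_kinematics([.687,-.089,.318],down(.52)),env.inverse_kinematics([.651,.071,.318],down(np.pi/2)))
env.move_to([.687,-.089,.43],down(.52))
ci=env.camera_info("wrist"); im,d=env.capture("wrist"); np.savez("pics/w2.npz",im=im,d=d,**{k:np.array(v) for k,v in ci.items()})
print(env.state()["time"])
for t in ["thumb_wing","swing_arm","hook_tip"]:
    print(t,[(np.round(x["box"]).tolist(),round(x["p"],2)) for x in env.search_frame(t,"wrist")])
P=cloud(ci,d); m=(d>0)&np.all((P>[.63,-.14,.341])&(P<[.74,-.03,.356]),-1); v,u=np.nonzero(m); x=P[m]
print("top",len(x),x.mean(0),u.min(),u.max(),v.min(),v.max())
r=cv2.minAreaRect(np.float32(x[:,:2]*1000)); print(r)
r=cv2.minAreaRect(np.float32(np.stack([u,v],1))); B=cv2.boxPoints(r); W=np.array([atz(ci,*b,.349) for b in B]); print(W.round(4),W.mean(0))
im2=im.copy(); cv2.polylines(im2,[np.int32(B)],True,(255,0,0),1)
save("w2",im2)
E
```

```text
[-1.45432725e-01  4.84800803e-01  1.09176535e+00 -4.44089210e-16
  1.56502650e+00 -6.65432725e-01] [ 9.10717148e-02  4.16556241e-01  1.20227515e+00 -4.44089210e-16
  1.52276126e+00 -1.47972461e+00]
4.9
thumb_wing [([274.0, 125.0, 291.0, 241.0], 0.8)]
swing_arm [([269.0, 128.0, 456.0, 242.0], 0.55)]
hook_tip [([273.0, 128.0, 297.0, 241.0], 0.95)]
top 512 [ 0.68604587 -0.0873563   0.34664045] 277 290 198 239
((686.4081420898438, -88.09947967529297), (9.922481536865234, 32.697715759277344), 32.60727310180664)
[[ 0.6728 -0.0754  0.349 ]
 [ 0.6808 -0.0703  0.349 ]
 [ 0.6987 -0.0981  0.349 ]
 [ 0.6903 -0.1034  0.349 ]] [ 0.68566926 -0.08680005  0.349     ]
```

View pics/w2.png

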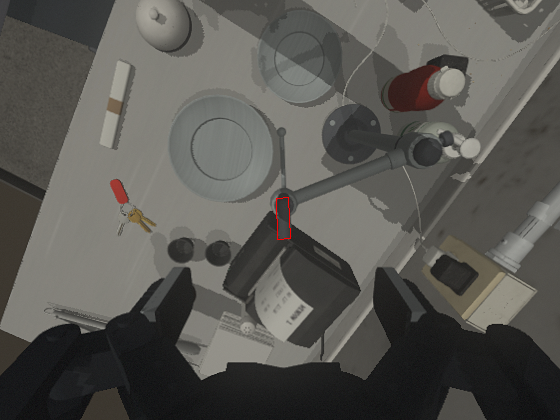

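The wing is at (0.686, -0.0875) with facing -1.0 rad; its red outline matches in the picture at px (283,218). The distance to the post is 0.1298, which agrees with the 130 mm given. I'll pinch and swing it.

```bash
python3 - <<'E'
from h import *
s=env.state(); print("post top",)
z=np.load("pics/w2.npz"); ci={k:z[k] for k in ["R","t","intrinsics","k1"]}; ci["k1"]=float(ci["k1"]); print(atz(ci,428,150,.318))
post=np.array([.7675,.0135]); f0,f1=-1.0,0.; pin=np.array([.686,-.0875]); a0=np.arctan2(post[1]-pin[1],post[0]-pin[0]); a1=-.447
env.move_linear([*pin,.42],attitude=down(f0+np.pi/2),v=.1)
hit=env.move_linear([*pin,.318],v=.12,threshold=8); print("hit",hit)
env.close_gripper(30); s=env.state(); print(s["gripper_width"],s["grasp_force"],s["force"],s["time"])
N=9; 
for k in range(1,N+1):
    a=a0+(a1-a0)*k/N; f=f0+(f1-f0)*k/N; r=.130
    p=post-r*np.array([np.cos(a),np.sin(a)])
    env.move_linear([*p,.318],attitude=down(f+np.pi/2),v=.09)
    s=env.state(); print(k,round(s["time"],2),s["tcp_pos"].round(4),s["force"].round(1),round(s["gripper_width"],4),s["wrist_torque"].round(2))
E
```

```text
post top
[0.76348746 0.01429558 0.318     ]
hit False
0.009538609997387322 35.95913871657103 [3.49876068 2.68535427 0.54108074] 6.975
1 7.34 [ 0.6715 -0.0734  0.3182] [-0.2  3.9  0.7] 0.0093 [ 0.61 -0.05  0.06]
2 7.71 [ 0.6597 -0.0591  0.3182] [0.9 3.3 1.4] 0.0094 [ 0.42 -0.06  0.02]
3 8.07 [ 0.6498 -0.0428  0.3182] [-1.   0.9  2. ] 0.0094 [0.06 0.19 0.07]
4 8.44 [ 0.6424 -0.0248  0.3181] [-3.4 -0.7  2.9] 0.0095 [-0.08  0.64  0.04]
5 8.81 [ 0.6378 -0.0057  0.3181] [-5.5 -0.   3.5] 0.0093 [-0.08  0.79  0.1 ]
6 9.18 [0.6361 0.0139 0.3181] [-6.6  1.   3.4] 0.0092 [-0.01  0.83  0.04]
7 9.54 [0.6376 0.0336 0.3181] [-6.   1.2  3.8] 0.0094 [0.12 0.86 0.04]
8 9.91 [0.6421 0.0529 0.3182] [-6.2  3.4  3.5] 0.0094 [0.19 0.81 0.09]
9 10.28 [0.6495 0.0712 0.3181] [-4.9  3.1  3. ] 0.0095 [0.35 0.62 0.09]
```

```bash
python3 - <<'E'
from h import *
env.release(); env.move_linear([.6495,.0712,.43],v=.2)
ci=env.camera_info("wrist"); im,d=env.capture("wrist"); np.savez("pics/w3.npz",im=im,d=d,**{k:np.array(v) for k,v in ci.items()})
print(env.state()["time"])
P=cloud(ci,d); m=(d>0)&np.all((P>[.6,.03,.341])&(P<[.7,.12,.356]),-1); v,u=np.nonzero(m); x=P[m]
print("top",len(x),x.mean(0)); print(cv2.minAreaRect(np.float32(x[:,:2]*1000)))
r=cv2.minAreaRect(np.float32(np.stack([u,v],1))); B=cv2.boxPoints(r); W=np.array([atz(ci,*b,.349) for b in B]); print(W.round(4),W.mean(0))
x=P[(d>0)&np.all((P>[.54,-.02,.0135])&(P<[.74,.17,.03]),-1)]; x=x[np.hypot(x[:,0]-.624,x[:,1]-.07)<.085]
h=cv2.convexHull(np.float32(x[:,:2]*1000)); print("dish",cv2.minEnclosingCircle(h))
m=(d>0)&np.all((P>[.55,.0,.215])&(P<[.64,.12,.24]),-1); x=P[m]; print("hook pts",len(x), x[np.argmin(x[:,0])] if len(x) else "")
print(proj(ci,[.588,.0715,.229]))
save("w3",im)
E
```

```text
11.75
top 516 [0.64947493 0.07160507 0.34652768]
((650.1986083984375, 71.73299407958984), (9.445329666137695, 32.94452667236328), 89.678466796875)
[[0.6324 0.0672 0.349 ]
 [0.6324 0.0761 0.349 ]
 [0.6651 0.0763 0.349 ]
 [0.6651 0.067  0.349 ]] [0.64875582 0.07167187 0.349     ]
dish ((624.8990478515625, 71.87413787841797), 69.4617919921875)
hook pts 237 [0.58407286 0.07059432 0.23040468]
(np.float64(282.85476477870054), np.float64(132.74641098955072))
```

View pics/w3.png

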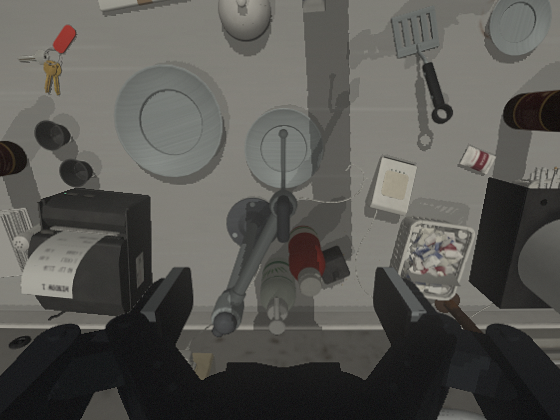

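The swing and the facing are right: wing at (283,218), hook tip at (283,132) over the dish, bend within 1 mm of the dish centre and facing within 0.3°. Next I'll check reach for the hanging poses and take a close look at the turner.

```bash
cat >> h.py <<'E'
def tool_fwd(pitch,yaw=0.,flip=1): # tool z horizontal at heading yaw, pitched down by pitch; tool y lateral
    c,s=np.cos(yaw),np.sin(yaw); z=np.array([np.cos(pitch)*c,np.cos(pitch)*s,-np.sin(pitch)]); y=flip*np.array([-s,c,0]); return np.stack([np.cross(y,z),y,z],1)
E
python3 - <<'E'
from h import *
for deg in (0,10,20,32):
  for fl in (1,-1):
    T=tool_fwd(np.radians(deg),0,fl)
    out=[]
    for dx in (0,-.09):
        g=np.array([.625+dx,.0717,.2135-.062]); j=env.inverse_kinematics(g+.019*T[:,2],q(T)); out.append(None if j is None else np.round(j,2).tolist())
    print(deg,fl,out)
print("grasp")
for deg in (70,80,90):
  for fl in (1,-1):
    T=tool_fwd(np.radians(deg),.26,fl); j=env.inverse_kinematics(np.array([.505,.305,.045])+.019*T[:,2],q(T)); print(deg,fl,None if j is None else np.round(j,2))
# go look at turner
env.move_linear([.6,.15,.44],v=.4)
env.move_to([.50,.30,.24],down(.26+np.pi/2))
ci=env.camera_info("wrist"); im,d=env.capture("wrist"); np.savez("pics/w4.npz",im=im,d=d,**{k:np.array(v) for k,v in ci.items()})
save("w4",cv2.resize(im,(800,600))); print(env.state()["time"])
E
```

```text
0 1 [[0.18, 0.78, 2.5, 3.33, 1.71, 1.6], None]
0 -1 [[0.18, 0.78, 2.5, 3.33, 1.71, -1.55], None]
10 1 [[0.18, 0.62, 2.48, 3.32, 1.35, 1.56], None]
10 -1 [[0.18, 0.62, 2.48, 3.32, 1.35, -1.58], None]
20 1 [[0.17, 0.48, 2.41, 3.34, 0.98, 1.52], None]
20 -1 [[0.17, 0.48, 2.41, 3.34, 0.98, -1.62], None]
32 1 [[0.16, 0.36, 2.31, 3.4, 0.55, 1.43], [0.21, 0.28, 2.49, 3.43, 0.66, 1.45]]
32 -1 [[0.16, 0.36, 2.31, 3.4, 0.55, -1.71], [0.21, 0.28, 2.49, 3.43, 0.66, -1.69]]
grasp
70 1 [ 0.58  0.45  2.04 -0.33  0.34 -0.96]
70 -1 [ 0.58  0.45  2.04 -0.33  0.34  2.18]
80 1 [ 0.55  0.49  1.91 -0.09  0.58 -1.21]
80 -1 [ 0.55  0.49  1.91 -0.09  0.58  1.93]
90 1 [ 0.52  0.54  1.79 -0.    0.82 -1.31]
90 -1 [ 0.52  0.54  1.79 -0.    0.82  1.83]
13.2333
```

View pics/w4.png

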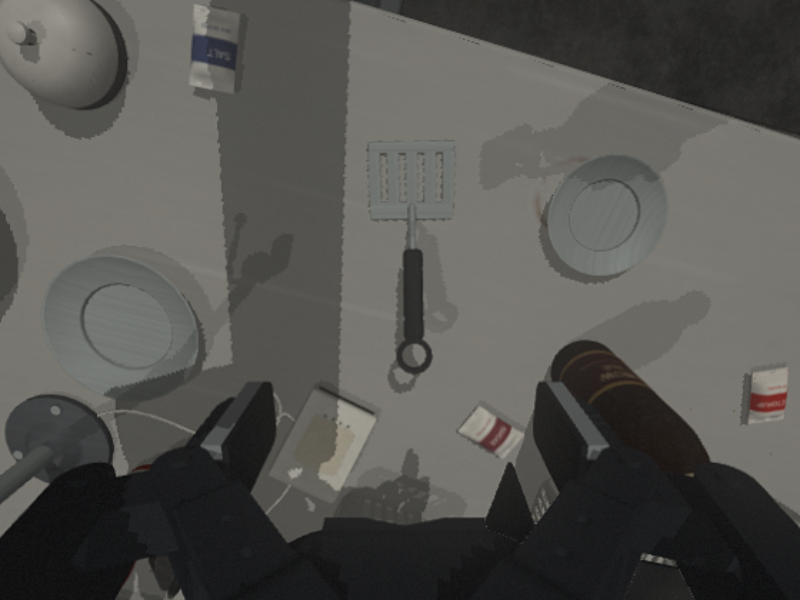

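The turner is clear in w4: eye at view px (414,356), blade corners at about (369,141) to (455,219), and handle from (412,250) to (414,340). The tool yaw is nearly aligned with it. I'll compute its pose and build an FK fit for planning the flip.

```bash
cat >> h.py <<'E'
def fk(j,L):  # returns T(3x3 incl. tool offset), tcp
    j=np.asarray(j); E=lambda a,x: R.from_euler(a,x).as_matrix()
    A=E('z',j[0])@E('y',j[1]); B=A@E('y',j[2]); C=B@E('z',j[3])@E('y',j[4])@E('z',j[5]+L[5])
    return C, np.array([0,0,L[0]])+A@[L[4],0,L[1]]+B@[0,0,L[2]]+C@[0,0,L[3]]
E
python3 - <<'E'
from h import *
from scipy.optimize import least_squares
S=[]
s=env.state(); S.append((s["qpos"],s["tcp_pos"],qR(s["eef_rot"])))
for p,T in [([.62,0,.56],qR(down(1.57))),([.45,.28,.35],qR(down(0))),([.6,0,.2],qR(down(1.57))),([.45,.1,.1],qR(down(1.57))),([.64,.07,.14],tool_fwd(.35)),([.6,.2,.3],tool_fwd(.8))]:
    j=env.inverse_kinematics(p,q(T)); 
    if j is not None: S.append((j,np.array(p),T))
def f(L):
    e=[]
    for j,p,T in S:
        C,x=fk(j,L); e+=list(x-p)+list(.3*(C-T).ravel())
    return e
best=min((least_squares(f,[.3,.4,.4,.25,0,o]) for o in (1.57,-1.57)),key=lambda r:r.cost); print(len(S),best.x.round(4),best.cost); np.save("L.npy",best.x)
z=np.load("pics/w4.npz"); ci={k:z[k] for k in ["R","t","intrinsics","k1"]}; ci["k1"]=float(ci["k1"]); d=z["d"]; P=cloud(ci,d); im=z["im"].astype(int)
k=1/1.4286
eye=atz(ci,414*k,356*k,.058); bl=np.mean([atz(ci,u*k,v*k,.003) for u,v in ((369,141),(456,141),(455,219),(370,220))],0)
he=atz(ci,414*k,340*k,.055);hs=atz(ci,412*k,250*k,.03)
print("eye",eye,"blade",bl,"len",np.linalg.norm((eye-bl)[:2]),"heading",np.arctan2(*(eye-bl)[1::-1]),"handle",hs,he,np.arctan2(*(he-hs)[1::-1]))
m=(d>0)&(im.sum(-1)<120); mm=np.zeros_like(m); mm[172:262,272:310]=1; m&=mm; h=P[m]; print(len(h))
hd=np.arctan2(*(eye-bl)[1::-1]); ax=np.array([np.cos(hd),np.sin(hd)]); pr=(h[:,:2]-eye[:2])@ax; lat=(h[:,:2]-eye[:2])@[-ax[1],ax[0]]
for a in np.arange(-.11,.02,.01):
    mk=(pr>a)&(pr<a+.01); 
    if mk.sum(): print(round(a,3),mk.sum(),"z",np.median(h[mk,2]).round(4),"lat",lat[mk].min().round(4),lat[mk].max().round(4))
E
```

```text
7 [ 1.1230e-01  5.8690e-01  4.1190e-01  3.0590e-01 -2.0000e-04  1.5708e+00] 0.0009290512916640763
eye [0.56452609 0.32489895 0.058     ] blade [0.43619762 0.29006114 0.003     ] len 0.13297318568599273 heading 0.26508492950572576 handle [0.48736121 0.30294692 0.03      ] [0.55245525 0.32169512 0.055     ] 0.28042742092364054
69
-0.08 6 z 0.0321 lat -0.0072 0.0055
-0.07 3 z 0.0361 lat -0.0073 -0.0072
-0.06 11 z 0.0401 lat -0.0074 0.0065
-0.05 14 z 0.0427 lat -0.0074 0.0064
-0.04 12 z 0.0466 lat -0.0075 0.0062
-0.03 9 z 0.0504 lat -0.0065 0.0061
-0.02 5 z 0.0531 lat -0.0065 0.006
-0.01 5 z 0.061 lat -0.0133 0.0126
-0.0 4 z 0.0628 lat -0.0032 0.0091
```

```bash
cat >> h.py <<'E'
def fk(j,L):
    j=np.asarray(j); E=lambda a,x: R.from_euler(a,x).as_matrix()
    A=E('z',j[0]+L[6])@E('y',j[1]); B=A@E('y',j[2]); C=B@E('z',j[3])@E('y',j[4])@E('z',j[5]+L[5])
    return C, np.array([0,0,L[0]])+A@[L[4],0,L[1]]+B@[L[7],0,L[2]]+C@[0,0,L[3]]
G=np.radians(10); HD=.27; EYE=np.array([.5645,.3249,.055])
hdir=np.array([np.cos(HD)*np.cos(np.radians(20)),np.sin(HD)*np.cos(np.radians(20)),np.sin(np.radians(20))])
Tg=tool_fwd(np.radians(80),HD,-1); GP=EYE-.070*hdir; TCPg=GP+.019*Tg[:,2]
e_tool=Tg.T@(EYE-TCPg)   # eye in tool frame
def hang(eye,theta): # TCP pose for eye centre and lean theta (rad)
    T=tool_fwd(theta+G,0,-1); return np.array(eye)-T@e_tool, T
TIP=np.array([.5875,.0717,.229]); BEND=np.array([.6255,.0717,.221]); PD=(TIP-BEND)/np.linalg.norm(TIP-BEND)
E
python3 - <<'E'
from h import *
from scipy.optimize import least_squares
S=[]
s=env.state(); S.append((s["qpos"],s["tcp_pos"],qR(s["eef_rot"])))
for p,T in [([.62,0,.56],qR(down(1.57))),([.45,.28,.35],qR(down(0))),([.6,0,.2],qR(down(1.57))),([.45,.1,.1],qR(down(1.57))),([.64,.07,.14],tool_fwd(.35)),([.6,.2,.3],tool_fwd(.8))]:
    j=env.inverse_kinematics(p,q(T)); 
    if j is not None: S.append((j,np.array(p),T))
def f(L):
    e=[]
    for j,p,T in S:
        C,x=fk(j,L); e+=list(x-p)+list(.3*(C-T).ravel())
    return e
b=least_squares(f,[.3,.5,.4,.3,0,1.57,.02,0]); print(b.x.round(4),b.cost,np.abs(b.fun).max()); L=b.x; np.save("L.npy",L)
print("tcp grasp",TCPg,"e_tool",e_tool, np.round(env.inverse_kinematics(TCPg,q(Tg)),2))
for nm,e,th in [("far",TIP+.05*PD,15),("out",TIP+.022*PD,15),("tip",TIP,14),("mid",(TIP+BEND)/2,10),("bend",BEND-[0,0,.0075],4)]:
    for th in (th,th+8):
        p,T=hang(e,np.radians(th)); j=env.inverse_kinematics(p,q(T)); print(nm,th,p.round(3),None if j is None else np.round(j,2))
# transition candidates
for j in ([.3,.1,2.3,0,.25,1.8],[.3,.1,2.3,1.6,.25,.2],[.3,.1,2.3,3.2,.25,-1.5],[.3,.0,2.3,0,.25,1.8],[.3,-.1,2.3,3.2,.25,-1.5],[.3,-.1,2.1,3.2,.25,-1.5]):
    C,x=fk(j,L); print(j,x.round(3),"zdir",C[:,2].round(2),"y",C[:,1].round(2),"eye",(x+C@e_tool).round(3),"blade end",(x+C@(e_tool+Tg.T@(-.172*hdir))).round(3))
E
```

```text
[ 1.3750e-01  5.9350e-01  4.1660e-01  3.1700e-01 -2.0000e-04  1.5856e+00
  1.7200e-02  2.5400e-02] 5.847523330050701e-05 0.004834755201252699
tcp grasp [0.5042844  0.30823484 0.01234724] e_tool [ 6.89365427e-02 -1.86419364e-17 -3.11553724e-02] [ 0.56  0.5   1.93 -0.09  0.54  1.93]
far 15 [0.538 0.072 0.164] [ 0.24  0.29  2.58  3.42  0.87 -1.65]
far 23 [0.527 0.072 0.165] [ 0.23  0.18  2.5   3.51  0.55 -1.76]
out 15 [0.565 0.072 0.158] [ 0.21  0.33  2.53  3.4   0.86 -1.65]
out 23 [0.555 0.072 0.159] [ 0.21  0.23  2.45  3.48  0.55 -1.75]
tip 14 [0.588 0.072 0.153] [ 0.2   0.37  2.49  3.38  0.88 -1.64]
tip 22 [0.577 0.072 0.154] [ 0.19  0.27  2.43  3.44  0.58 -1.72]
mid 10 [0.612 0.072 0.15 ] [ 0.19  0.46  2.48  3.35  1.02 -1.62]
mid 18 [0.602 0.072 0.15 ] [ 0.19  0.35  2.43  3.39  0.72 -1.67]
bend 4 [0.639 0.072 0.139] [ 0.18  0.58  2.47  3.33  1.24 -1.59]
bend 12 [0.629 0.072 0.138] [ 0.18  0.47  2.44  3.34  0.95 -1.62]
[0.3, 0.1, 2.3, 0, 0.25, 1.8] [0.448 0.147 0.124] zdir [ 0.45  0.15 -0.88] y [ 0.1  -0.99 -0.11] eye [0.495 0.145 0.183] blade end [0.358 0.143 0.079]
[0.3, 0.1, 2.3, 1.6, 0.25, 0.2] [0.48  0.24  0.179] zdir [ 0.55  0.44 -0.71] y [ 0.28 -0.9  -0.34] eye [0.517 0.227 0.243] blade end [0.4   0.238 0.118]
[0.3, 0.1, 2.3, 3.2, 0.25, -1.5] [0.559 0.179 0.23 ] zdir [ 0.8   0.25 -0.55] y [ 0.22 -0.97 -0.11] eye [0.573 0.173 0.304] blade end [0.502 0.175 0.148]
[0.3, 0.0, 2.3, 0, 0.25, 1.8] [0.447 0.147 0.171] zdir [ 0.53  0.17 -0.83] y [ 0.11 -0.98 -0.13] eye [0.488 0.143 0.235] blade end [0.362 0.144 0.118]
[0.3, -0.1, 2.3, 3.2, 0.25, -1.5] [0.531 0.169 0.345] zdir [ 0.89  0.28 -0.37] y [ 0.25 -0.96 -0.13] eye [0.53  0.159 0.42 ] blade end [0.49  0.171 0.253]
[0.3, -0.1, 2.1, 3.2, 0.25, -1.5] [0.591 0.189 0.475] zdir [ 0.94  0.29 -0.18] y [ 0.27 -0.95 -0.14] eye [0.576 0.175 0.548] blade end [0.569 0.197 0.377]
```

```bash
python3 - <<'E'
from h import *
env.move_to(TCPg-.11*Tg[:,2],q(Tg))
s=env.state(); print(s["time"],s["tcp_pos"],s["qpos"].round(2))
print(env.move_linear(TCPg,v=.12,threshold=8)); 
env.close_gripper(60); s=env.state(); print(s["time"],s["gripper_width"],s["grasp_force"],s["tcp_pos"])
env.move_linear(TCPg+[-.03,-.03,.17],v=.2); s=env.state(); print(s["time"],s["gripper_width"],s["grasp_force"],s["qpos"].round(2),s["force"].round(1))
ci=env.camera_info("wrist"); im,d=env.capture("wrist"); np.savez("pics/w5.npz",im=im,d=d,**{k:np.array(v) for k,v in ci.items()})
T=qR(s["eef_rot"]); e=s["tcp_pos"]+T@e_tool; print("eye expected",e,proj(ci,e)); 
cv2.circle(im,tuple(int(round(a)) for a in proj(ci,e)),3,(255,0,0),1); save("w5",im[:, :])
E
```

```text
15.95 [0.48603916 0.30317454 0.12081286] [ 0.57  0.34  1.86 -0.07  0.78  1.91]
False
17.6583 0.014787127213658224 61.52669906616211 [0.50431859 0.30825151 0.0125688 ]
18.6833 0.015281858036711124 61.218613386154175 [ 0.54  0.24  1.82 -0.06  0.91  1.87] [ 0.   0.4 -0.8]
eye expected [0.53395946 0.29462566 0.22365307] (np.float64(284.85512291188695), np.float64(132.8807697786258))
```

View pics/w5.png

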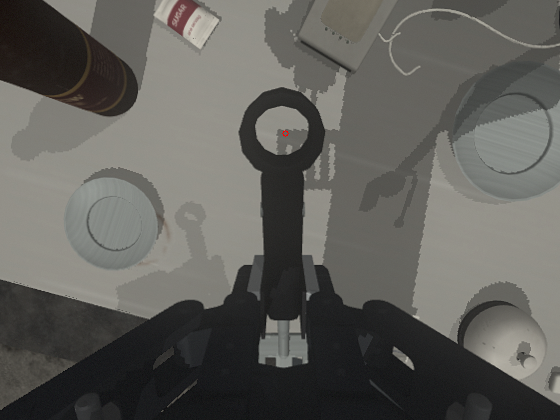

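Grasp holds (15 mm wide). The eye shows at (282,131) against the predicted (285,133), about 1 mm off. Now the wrist flip and going in front of the prong.

```bash
python3 - <<'E'
from h import *
s=env.state(); q6=s["qpos"][5]
env.move_j([.48,-.02,2.2,0.,.25,1.9])
env.move_j([.45,-.02,2.2,3.3,.25,-1.55])
s=env.state(); print(s["time"],s["tcp_pos"],s["gripper_width"])
p,T=hang(TIP+.05*PD,np.radians(15)); print(np.round(env.inverse_kinematics(p,q(T)),2))
env.move_to(p,q(T))
s=env.state(); print(s["time"],s["tcp_pos"],s["gripper_width"],s["qpos"].round(2))
ci=env.camera_info("wrist"); im,d=env.capture("wrist"); np.savez("pics/w6.npz",im=im,d=d,**{k:np.array(v) for k,v in ci.items()})
T=qR(s["eef_rot"]); e=s["tcp_pos"]+T@e_tool; print("eye",e,proj(ci,e),"tip",proj(ci,TIP))
save("w6",im)
P=cloud(ci,d); m=(d>0)&np.all((P>[.56,.04,.20])&(P<[.61,.10,.25]),-1); x=P[m]; print(len(x), np.median(x[x[:,0]<.59],0) if len(x) else "")
E
```

```text
22.3 [0.55252891 0.26595725 0.35989991] 0.015000935574079709
[ 0.24  0.29  2.58  3.42  0.87 -1.65]
23.35 [0.5386965  0.07227416 0.16475669] 0.014915955017467526 [ 0.24  0.29  2.57  3.42  0.87 -1.65]
eye [0.53939849 0.07222882 0.2404033 ] (np.float64(284.16546470031915), np.float64(135.33425673929818)) tip (np.float64(284.8492556259984), np.float64(109.74205395188548))
182 [0.58473213 0.07213119 0.22947378]
```

View pics/w6.png

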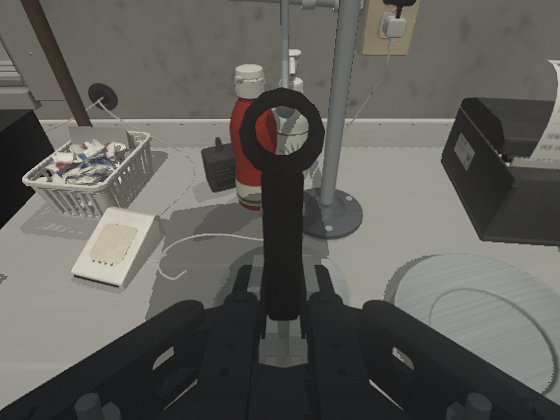

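In w6 the eye (282,131) is in front of the prong, with the ball visible through the hole at (285,108). A 1 mm correction is needed. Threading now, slowly, with force stops.

```bash
python3 - <<'E'
from h import *
off=np.array([0,-.001,-.001])
W=[(TIP+.022*PD,15,.08),(TIP,13,.03),(TIP-.015*PD,12,.03),(TIP-.028*PD-[0,0,.001],9,.03),(BEND-[0,0,.003],6,.03),(BEND-[0.0,0,.005],3,.02)]
f0=env.state()["force"]
for e,th,v in W:
    p,T=hang(e+off,np.radians(th)); hit=env.move_linear(p,attitude=q(T),v=v,threshold=4)
    s=env.state(); print(round(s["time"],2),hit,s["tcp_pos"].round(4),(s["force"]-f0).round(2),round(s["gripper_width"],4))
    if hit: break
ci=env.camera_info("wrist"); im,d=env.capture("wrist"); save("w7",im); np.savez("pics/w7.npz",im=im,d=d)
im,d=env.capture("side"); save("s7",cv2.resize(im[150:290,240:400],(800,700))[:600]); 
E
```

```text
23.9 False [0.5654 0.0706 0.1566] [-1.95 -0.49 -0.57] 0.0154
24.87 False [0.5891 0.0707 0.1523] [-1.89 -0.75  0.51] 0.0143
25.56 False [0.6052 0.0707 0.1491] [-1.59 -0.52 -0.93] 0.0144
26.27 False [0.6218 0.0707 0.1458] [-0.3   0.65 -0.09] 0.0147
26.93 False [0.6363 0.0707 0.1421] [-2.51 -0.18 -0.08] 0.0146
27.28 False [0.6402 0.0707 0.1405] [-0.26  0.39  0.09] 0.0147
```

View pics/w7.png

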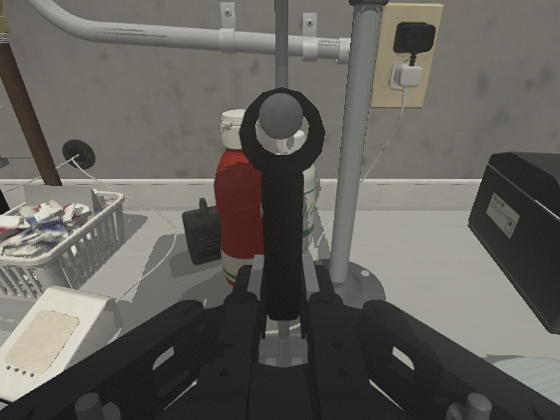

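The ball at (281,116) is now on the near side of the collar, so the eye is threaded. I'll seat it, release and back away.

```bash
python3 - <<'E'
from h import *
s=env.state(); p=s["tcp_pos"]
hit=env.move_linear(p-[0,0,.005],v=.015,threshold=2.5); s=env.state(); print(hit,s["tcp_pos"]-p,s["force"],s["time"])
env.release(); env.hold(.3)
T=tool_fwd(np.radians(30),0,-1); t=np.array([.555,.0707,.142]); j=env.inverse_kinematics(t,q(T)); print(j)
env.move_linear(t,attitude=q(T),v=.08)
env.hold(1.0); s=env.state(); print(s["time"],s["gripper_width"])
ci=env.camera_info("wrist"); im,d=env.capture("wrist"); save("w8",im); np.savez("pics/w8.npz",im=im,d=d)
im2,d=env.capture("side"); a=cv2.resize(im2[150:290,240:400],(525,460),interpolation=cv2.INTER_CUBIC)
save("s8",np.hstack([a,cv2.resize(im[:,150:410],(275,444)).repeat(1,0)[:444] if 0 else cv2.copyMakeBorder(cv2.resize(im[:,150:410],(275,444)),0,16,0,0,cv2.BORDER_CONSTANT)]))
E
```

```text
True [ 4.71771640e-04  5.71123846e-05 -1.57069332e-03] [-1.27450851  0.13314677  2.49464947] 27.65
[ 0.20796738  0.30703482  2.51007914  3.41252948  0.73166817 -1.66948209]
30.85 0.08534791529440819
```

View pics/s8.png

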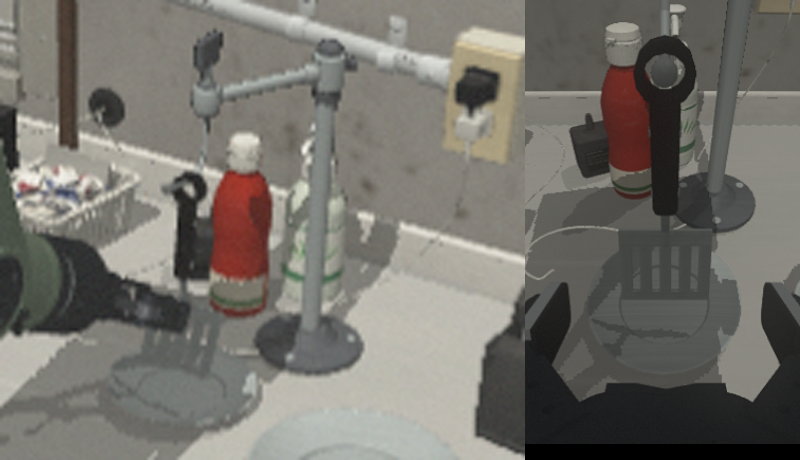

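The turner hangs by its eye on the hook (eye at about (187,185) in the left crop) with its blade over the dish. I'll back off further, check numerically that everything is still and in place, and hand in.

```bash
python3 - <<'E'
from h import *
T=tool_fwd(np.radians(36),0,-1)
try: env.move_linear([.515,.0707,.165],attitude=q(T),v=.1)
except env.MotionError as e: print(e)
env.hold(1)
prev=None
for k in range(2):
    ci=env.camera_info("wrist"); im,d=env.capture("wrist"); P=cloud(ci,d); x=P[(d>0)&np.all((P>[.58,.02,.03])&(P<[.68,.13,.2]),-1)]
    print("turner pts",len(x),x.mean(0).round(4),x.min(0).round(3),x.max(0).round(3)); env.hold(.2)
ci=env.camera_info("side"); im,d=env.capture("side"); P=cloud(ci,d)
w=P[(d>0)&np.all((P>[.6,.02,.325])&(P<[.7,.13,.36]),-1)]; print("wing",len(w),w.mean(0).round(4),cv2.minAreaRect(np.float32(w[:,:2]*1000)))
x=P[(d>0)&np.all((P>[.54,-.02,.0135])&(P<[.74,.17,.025]),-1)]; x=x[np.hypot(x[:,0]-.625,x[:,1]-.0715)<.08]; print("dish",cv2.minEnclosingCircle(cv2.convexHull(np.float32(x[:,:2]*1000))))
s=env.state(); print(s["time"],s["force"].round(1))
E
```

```text
turner pts 5267 [0.618  0.0717 0.1091] [0.604 0.037 0.043] [0.632 0.107 0.2  ]
turner pts 5267 [0.618  0.0717 0.1092] [0.604 0.037 0.043] [0.632 0.107 0.2  ]
wing 74 [0.646  0.0685 0.3371] ((648.7390747070312, 70.30259704589844), (38.309993743896484, 11.739797592163086), 0.3401476740837097)
dish ((626.2353515625, 69.55785369873047), 72.23271179199219)
33.1083 [0.7 0.1 0. ]
```

Everything is still: the hook faces the front (0.3°), the turner hangs over the dish with its lowest point at 43 mm, and the dish hasn't moved.

```bash
python3 -c "
from h import *
print(env.job_done())"
```

```text
the job is handed in; nothing more can be done
None
```

The job is handed in at about 33 s of robot time: the hook is over the middle of the dish and faces the front edge, the turner hangs still and free by its eye with its blade over the dish, the dish has not moved, and I did not re-measure the other things but the robot never touched them that I could tell.

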